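# Lock a bag base into the punching jig with its cam levers

### The arm

A 6-joint arm with a two-finger parallel gripper is mounted at the origin on a cart in front of the work surface, level with it; the furniture and walls round the work are solid. World frame = base frame: x ahead of the robot, y to its left, z up, the work surface at z = 0. Lengths are in mm, angles in rad, forces in N, time in s.
With the tool pointing down it reaches from about 325 to 900 mm from the base axis. Payload 6.1 kg.
Tool frame: the origin (TCP) lies midway between the tips of the shut fingers; the grasp point (between the pads) lies arm.grip_point_offset behind it (arm.grip_point_offset is the distance from the TCP to the grasp point, in mm); z points along the fingers, y is the line along which they close (so a half turn about z gives the same grasp; the last joint's range is limited). The gripper opens to 87 mm and grips with 3 to 60 N. Pads are 19 mm wide; open, the fingers measure 117 mm over their backs; the gripper's body (75 mm by 190 mm) begins 51 mm behind the grasp point.
Start: joints at [-0.126, 0.22, 1.526, -0, 1.395, -0.126], TCP at [624.993, -0.003, 222.538] pointing down, gripper open.
Joint ranges: [-2.98, 2.98], [-0.91, 2.08], [0.09, 2.57], [-1.24, 4.39], [0.2, 2.65], [-2.68, 2.68]. Speed limits (rad/s): [2.57, 2.57, 3.01, 3.14, 3.14, 3.14].

### API

Orientations are given as a unit quaternion [x, y, z, w].
In Python, from station import arm, optics, close_job gives the robot as it stands (arm), with the cameras (optics) and the job as plain functions.
- The arm moves only by the tool jog_arm, called after "Emit:" as name(argument=value, ...) on one line, values as JSON. Schema: {"type":"object","properties":{"ticks":{"type":"string"},"only":{"type":"string"},"quiet":{"type":"boolean"},"lines":{"type":"string"}},"required":["ticks"],"additionalProperties":false}. ticks is a string of 1 to 10 rows, one to a line, with the numbers parted by spaces; each row has 7 numbers: a rotation vector rx, ry, rz in shares of pi rad (1.0 is pi rad), then dx, dy, dz in shares of 250 mm (1.0 is 250 mm), then the opening from 0.0 (shut) to 1.0 (fully open); each row is the pose to reach, as a shift and turn from the pose commanded when the call began, along the tool's axes at that moment; what a row does not reach only later rows make up. A row lasts 1/10 s, in which the tool goes at most 50 mm and 0.15 rad, less where a joint would pass 70% of its speed; a pose out of reach is approached as far as the arm can. The fingers move at their own pace and stop on an object; the grip force is fixed at half the most. Time passes only in rows, so rows that do not move let the fingers close. The tool returns the time, the measured TCP pose, the force, the opening and the grip force at its end. only (a regular expression) keeps the lines of the reply that match it, lines (a string "A,B") keeps lines A to B, and quiet returns only ok. Input that does not fit is refused with a message, and nothing moves.
- arm.observe(): the state, without advancing time (a new reading comes with each control period).
- optics.camera(name): name is "scene" or "side" or "wrist"; returns the picture (384x512x3 uint8, red, green, blue); there is no depth.
- optics.calibration(name): a dict with "intrinsics" (3x3 intrinsics, pixels), "eye" and "rotation" of the camera in the world; the wrist camera has in their place "hand_eye" (4x4, takes a point from camera to tool coordinates, whose origin is the TCP and whose axes are the flange's). Camera axes: x right, y up, looking along -z (the intrinsics and any distortion apply to the point x, -y, -z); pixel columns grow to the right and rows downward; lengths in mm; the calibration is good to about 2 mm. A picture is of the moment at which its call begins: read the wrist's pose just before it. calibration takes no time and is no camera call.
- close_job(): hands the job in; it is judged then, once.
The state is a dict: "t": time; "joint_positions": joint angles; "joint_velocities": joint speeds; "effort": joint torques, N m; "ee_pos": TCP position; "tool_rot": TCP orientation; "ft_force": force on the tool from outside, world axes, zero at the start; "torque": the same for the moment, N m; "opening": opening from 0.0 (shut) to 1.0 (fully open); "gripper_force": force on a finger pad.
Only numpy, scipy, OpenCV 4.12 (cv2) and the standard library are available. Lean on these libraries where they do the work, as an engineer would, in place of code of your own. Each camera call takes 0.05 s, during which the arm holds its last target. There are 200 camera calls.

### The job

Get the plywood bag base ready for punching: push it along the jig with a fingertip until its end rests against the end stop on the left, leaving both red levers open meanwhile. Then push each red lever round with a finger, anticlockwise as seen from above, as far as it goes, so that the two cams press the bag base flush against the fence at the back and hold it there. Only push things, never lift the bag base, leave the things round the jig where they stand, and finish clear of everything.

Things in the scene. Friction and masses are not known exactly. Their poses are not given: they have to be found in the camera images.
- jig: The jig, fixed to the desk: grey-topped plywood bed 168 (x) x 300 (y) x 18 mm high, origin at the centre of its underside, x away from the robot, y to the left (turned up to 0.2 rad). On the bed, 12 mm high: an aluminium fence along the far side (face at x = +60 mm) and an aluminium end stop across the left end (face at y = +120 mm, x = -26 to +60 mm).
- jig_corner (a point): Inner corner of fence and end stop, on the bed (18 mm above the desk); axes as the jig's: the fence face is its x = 0, the stop face its y = 0. A steel guide plate with a brass bush covers this corner (from 31 mm nearer to 22 mm behind it, from 33 mm right to 20 mm left of it); the bag base slides under it: underside 14 mm above the bed, bush top 27 mm.
- bag_base: Loose light plywood board with a ring of small dark holes, 90 (x) x 180 (y) x 10 mm with corners rounded to 14 mm, about 0.15 kg; origin at the centre of its underside; axes about as the jig's. It lies flat on the bed, 4 to 8 mm short of the fence (skewed up to 0.04 rad) and 20 to 55 mm short of the end stop.
- bag_base_left (a point): Middle of the bag base's left end face (the one that goes to the stop), at half its thickness.
- bag_base_right (a point): Middle of its right end face, at half its thickness: where to push it to the left.
- bag_base_far_left (a point): Point on its far long edge, 70 mm left of the middle, at half its thickness.
- bag_base_far_right (a point): Point on its far long edge, 70 mm right of the middle, at half its thickness.
- left_lever_pivot (a point): Upright pivot axis of the left lever, at the arm's mid-height (22 mm above the bed); fixed to the jig at x = -59.7, y = +75 mm of it. Round it, under the arm, is an aluminium cam disc (radius 20 mm, its centre 10 mm off the pivot, 1 to 16 mm above the bed).
- right_lever_pivot (a point): The same for the right lever, at x = -59.7, y = -35 mm of the jig.
- left_lever_arm (a point): Point on the centre line of the left lever's red arm, 60 mm from its pivot, 22 mm above the bed. The arm is 13 mm wide and 12 mm high (16 to 28 mm above the bed) and ends, 65 to 85 mm from the pivot, in an upright knob 20 mm thick, 12 to 34 mm above the bed.
- right_lever_arm (a point): The same point of the right lever, which is built alike.
- left_lever (a joint): Angle of the left lever, rad, growing anticlockwise from above. At 0 the arm points to the robot and 30 degrees to the left (150 degrees from the jig's x); at the end stop, 2.18, it points right, along the bag base's near edge. Starts at 0 to 0.35; from about 1.2 on its cam pushes the bag base to the fence. Stays where left; 2 N at the arm when free, 8 to 12 N at the end.
- right_lever (a joint): The same for the right lever.
- red_spool: Red thread spool, 28 mm thick, 52 mm high, standing to the right of the jig; origin at the centre of its underside. To be left alone.
- blue_spool: Blue thread spool like it. To be left alone.
- pin_case: Round pin case with pale blue lid, 56 mm wide, 16 mm high, on the desk to the right and in front of the jig; origin at the centre of its underside. To be left alone.
- awl: Awl with wooden handle, 127 mm long, 23 mm thick, lying to the left of the jig; origin at the centre of its underside. To be left alone.
- tape_measure: Round yellow tape measure, 52 x 71 x 17 mm, lying in front and to the left of the jig; origin at the centre of its underside. To be left alone.
- thimble: Cream thimble, 19 mm wide, 20 mm high, standing to the left of the jig; origin at the centre of its underside. To be left alone.

How it is judged:
By the outcome, as a careful person would: the job done as asked, in the order asked, and still so for the second after the job is handed in, with the robot touching nothing.
It also fails if it takes over 58 s, if anything falls off the work surface, if the arm or the gripper's body presses on something with over 40 N, if the wrist force passes 120 N, or if a joint passes its speed limit or range.

## Working session

There is one attempt and no reset: what is moved stays moved. The work goes in short steps, Python scripts to look and compute and a tool call to move; the robot and the scene stay as the last step left them, time stands still between calls to the robot, and variables do not carry over. Pictures are saved under pics/ and viewed, at most 12 in all, crops included, and the job is handed in when it is done.

```bash
ls; mkdir -p pics; python3 - <<'E'
from station import arm, optics, close_job
import cv2
print(arm.observe())
for n in ["scene","side","wrist"]:
    c=optics.calibration(n); print(n,c)
ims=[optics.camera(n) for n in ["scene","side","wrist"]]
for n,i in zip("abc",ims): cv2.imwrite(f"pics/{n}0.png",i[:,:,::-1])
E
```

```text
pics
station.py
{'t': 0.0, 'joint_positions': array([-1.26105577e-01,  2.21215941e-01,  1.52759610e+00, -1.70926338e-05,
        1.39469101e+00, -1.26141900e-01]), 'joint_velocities': array([-0.00085322,  0.0005606 , -0.00084307,  0.00131455, -0.00242056,
       -0.00064847]), 'effort': array([-1.67445501e-05, -4.94609964e+01, -3.87383544e+01,  6.99962187e-02,
        5.70271199e-02, -1.42064664e-04]), 'ee_pos': array([6.24389133e+02, 6.43194490e-02, 2.21451505e+02]), 'tool_rot': array([ 7.07092552e-01,  7.07120365e-01, -5.91749670e-04, -7.49870125e-04]), 'ft_force': array([-0.36106249, -0.29596349, -0.46015846]), 'torque': array([ 0.01657115, -0.02976644, -0.0002123 ]), 'gripper_force': 0.0, 'opening': 1.0029570743973446}
scene {'intrinsics': array([[356.55640954,   0.        , 252.15852651],
       [  0.        , 356.55640954, 191.18672693],
       [  0.        ,   0.        ,   1.        ]]), 'eye': array([  18.67522644, -312.41447497,  692.86021863]), 'rotation': array([ 0.33376185, -0.19466685, -0.45785656,  0.80067172])}
side {'intrinsics': array([[364.02864968,   0.        , 252.03598869],
       [  0.        , 364.02864968, 194.99076662],
       [  0.        ,   0.        ,   1.        ]]), 'eye': array([242.85653251, 712.68184188, 382.7563385 ]), 'rotation': array([-0.12603054,  0.53959983,  0.81578115, -0.1656787 ])}
wrist {'intrinsics': array([[270.22956114,   0.        , 253.0727361 ],
       [  0.        , 270.22956114, 192.82732388],
       [  0.        ,   0.        ,   1.        ]]), 'hand_eye': array([[ 4.25196486e-04,  9.60740441e-01,  2.77448416e-01,
         7.54638291e+01],
       [ 9.99999732e-01, -5.73877781e-04,  4.54683518e-04,
         5.68054132e-01],
       [ 5.96054325e-04,  2.77448148e-01, -9.60740428e-01,
        -1.62629921e+02],
       [ 0.00000000e+00,  0.00000000e+00,  0.00000000e+00,
         1.00000000e+00]])}
```

View pictures.

View pics/a0.png

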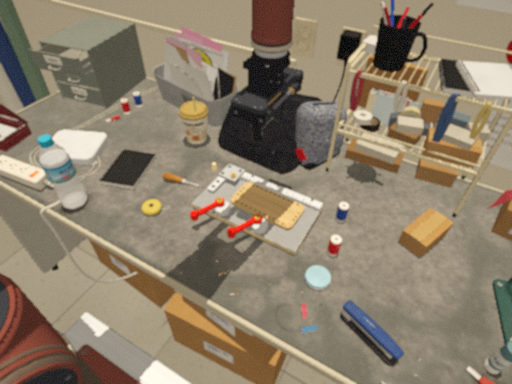

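View pics/b0.png

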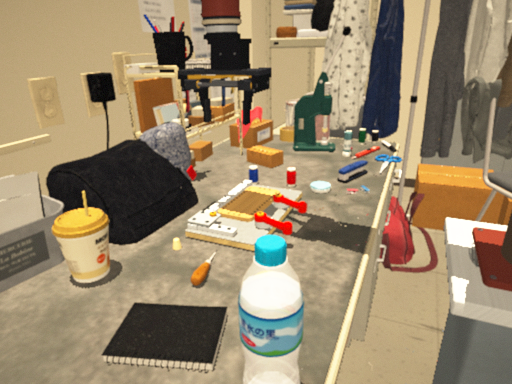

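View pics/c0.png

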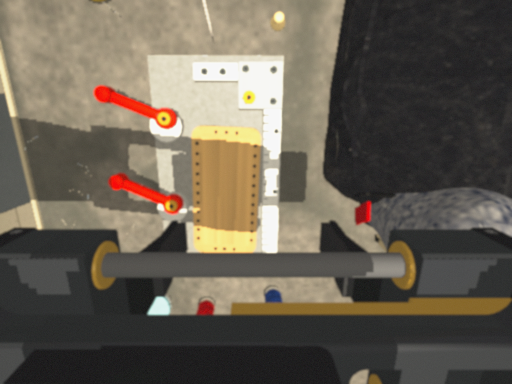

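The wrist view shows the jig almost square to the world. Lever pivots are at about (164,119) and (172,206), knobs at (102,94) and (118,182). The bush is at (249,97), and the board spans columns 193–261 with its left end at row ~127. The spools and pin case sit lower right, the tape and awl left. Next I'll measure.

```bash
cat > h.py <<'E'
from station import arm, optics, close_job
import numpy as np, cv2
from scipy.spatial.transform import Rotation as R
def cam(n, o=None):
    c=optics.calibration(n); K=c["intrinsics"]
    if n=="wrist":
        o=o or arm.observe(); T=R.from_quat(o["tool_rot"]).as_matrix(); H=c["hand_eye"]
        return K, T@H[:3,:3], o["ee_pos"]+T@H[:3,3]
    return K, R.from_quat(c["rotation"]).as_matrix(), c["eye"]
def cast(C,px,z):
    K,Rm,e=C; px=np.atleast_2d(px).astype(float)
    d=np.c_[(px[:,0]-K[0,2])/K[0,0], -(px[:,1]-K[1,2])/K[1,1], -np.ones(len(px))]@Rm.T
    return e+d*((z-e[2])/d[:,2])[:,None]
def blobs(im,lo,hi,box,amin=8):
    x0,y0,x1,y1=box; h=cv2.cvtColor(im[y0:y1,x0:x1],cv2.COLOR_RGB2HSV)
    m=cv2.inRange(h,np.array(lo),np.array(hi)); n,l,s,c=cv2.connectedComponentsWithStats(m)
    return [(np.array(c[i])+[x0,y0],s[i,4],(np.c_[np.where(l==i)][:,::-1]+[x0,y0])) for i in range(1,n) if s[i,4]>=amin]
E
python3 - <<'E'
from h import *
print(arm.grip_point_offset)
o=arm.observe(); C=cam("wrist",o); im=optics.camera("wrist")
print("yellow")
for c,a,p in blobs(im,[22,140,120],[35,255,255],(90,60,290,225)): print(c.round(1),a,cast(C,c,46).round(1))
print("red")
for c,a,p in blobs(im,[0,180,100],[6,255,255],(80,70,200,225)):
    pts=cast(C,p,46)[:,:2]; print(c.round(1),a,cv2.fitLine(p.astype(np.float32),2,0,.01,.01).ravel().round(3), p[p[:,0].argmin()])
for r in (140,150,165,190,210,225,240): print(r, ' '.join("%d:%d,%d,%d"%(x,*im[r,x]) for x in [*range(188,198),*range(255,268)]))
for x in (205,225,245): print(x,' '.join("%d:%d,%d,%d"%(y,*im[y,x]) for y in [*range(120,132),*range(244,258)]))
cv2.imwrite("pics/c1.png",cv2.resize(im[50:256,90:300,::-1],None,fx=2.9,fy=2.9,interpolation=cv2.INTER_CUBIC))
E
```

```text
18.700000000000003
yellow
[248.4  97. ] 82 [[619.1  95.7  46. ]]
[163.5 117.9] 86 [[516.5  71.9  46. ]]
[167.2 205.7] 17 [[511.1 -40.   46. ]]
red
[129.2 103.3] 864 [  0.938   0.348 129.182 103.253] [94 91]
[140.9 189.9] 786 [  0.94    0.34  140.901 189.935] [109 179]
140 188:125,121,108 189:127,121,110 190:134,124,107 191:154,130,98 192:174,137,88 193:182,140,85 194:176,136,79 195:172,134,79 196:168,130,75 197:171,132,80 255:247,239,147 256:247,238,144 257:247,237,143 258:247,236,143 259:247,234,149 260:246,231,166 261:239,224,185 262:228,219,194 263:241,238,225 264:248,247,244 265:247,247,246 266:247,247,246 267:247,247,246
150 188:125,120,107 189:127,121,108 190:132,123,106 191:148,128,100 192:167,133,89 193:175,136,82 194:177,137,82 195:177,138,81 196:175,135,80 197:174,133,78 255:179,138,82 256:179,138,82 257:176,135,79 258:174,134,81 259:167,133,87 260:152,129,100 261:139,128,111 262:144,139,125 263:166,160,146 264:182,177,160 265:186,180,164 266:189,182,166 267:189,182,165
165 188:127,122,111 189:125,121,107 190:130,123,108 191:142,126,102 192:161,133,92 193:173,135,82 194:175
[... 2244 characters left out ...]
,164 127:247,231,147 128:247,236,143 129:247,232,137 130:242,209,119 131:214,164,103 244:247,234,138 245:247,234,138 246:247,228,133 247:241,201,115 248:211,160,95 249:215,164,97 250:243,206,118 251:247,217,122 252:226,175,104 253:140,112,80 254:83,76,70 255:79,77,73 256:79,77,74 257:79,77,73
245 120:232,227,208 121:233,226,208 122:231,225,205 123:230,223,201 124:229,223,203 125:231,224,202 126:237,224,195 127:246,229,171 128:247,234,149 129:247,237,143 130:247,238,144 131:247,239,145 244:247,238,144 245:247,237,144 246:247,235,141 247:247,234,139 248:247,233,139 249:247,234,139 250:247,233,138 251:249,224,129 252:227,176,106 253:138,111,80 254:83,77,71 255:77,75,73 256:79,77,74 257:82,80,77
```

View pics/c1.png

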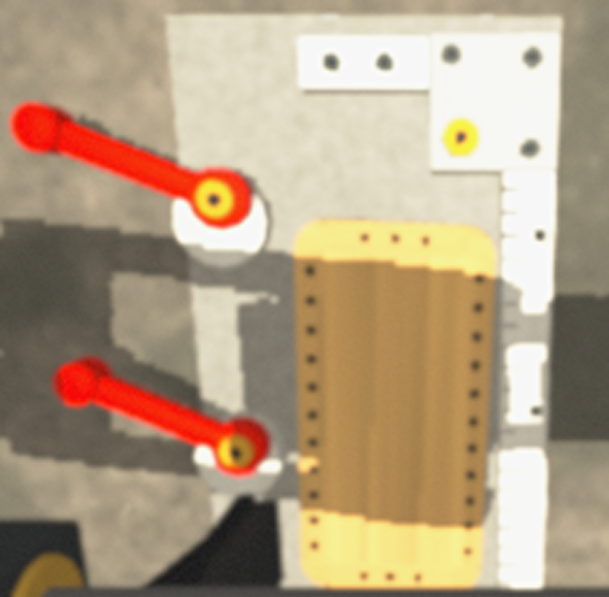

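The crop shows right pivot at full-image (171.4,206.2), left pivot (163.7,118.8), bush (248.7,97). The board's left end is at row ~126 and its far edge at columns ~260 falling to 256. The gripper hides the right end.

```bash
python3 - <<'E'
from h import *
C=cam("wrist")
L,Rp,B=cast(C,[[163.7,118.6],[171.4,206.2],[248.7,97]],47)
print(L.round(1),Rp.round(1),np.linalg.norm(L-Rp), "bush",B)
d=L-Rp; yaw=np.arctan2(-d[0],d[1]); print("yaw",yaw)
f=cast(C,[[264,165],[261.5,240]],30); print("fence top",f.round(1), np.arctan2(-(f[0]-f[1])[0],(f[0]-f[1])[1]))
c,s=np.cos(yaw),np.sin(yaw); M=np.array([[c,-s],[s,c]])
J=(L+Rp)[:2]/2-M@[-59.7,20]; print("jig",J)
tj=lambda p:(np.atleast_2d(p)[:,:2]-J)@M
b=cast(C,[[191.5,140],[191.7,165],[192,190],[192.3,235],[260.5,140],[259.5,165],[258,190],[256.5,225],[255.5,240],[204,124.8],[225,125.5],[245,126.8]],28)
print("board jig",tj(b).round(1).tolist()); print("fence jig",tj(f).round(1), "bush",tj(B))
K=cast(C,[[101.5,93],[117,181.5]],50)
for k,p in zip(K,(L,Rp)):
    v=tj(k)-tj(p); print("lever",v, np.degrees(np.arctan2(v[0,1],v[0,0]))%360, np.linalg.norm(v))
S=cam("scene"); 
print("scene: red spool", cast(S,[334,241],50),"blue",cast(S,[343,207],50),"pin",cast(S,[318,277],16),"tape",cast(S,[151,207],15))
E
```

```text
[517.1  71.1  47. ] [517.1 -40.4  47. ] 111.46044770971592 bush [619.59711136  95.67552014  47.        ]
yaw -0.00015472345196703135
fence top [[639.2  11.6  30. ]
 [636.9 -97.4  30. ]] -0.021344412844310424
jig [576.756142   -4.6706177]
board jig [[-32.1, 48.7], [-33.9, 15.8], [-35.6, -18.8], [-39.4, -86.0], [57.6, 48.7], [56.6, 15.9], [54.8, -18.7], [52.9, -70.3], [51.6, -93.7], [-14.9, 67.9], [12.0, 67.0], [37.6, 65.4]]
fence jig [[ 62.5  16.3]
 [ 60.2 -92.7]] bush [[ 42.82544294 100.35276514]]
lever [[-68.9336409   28.76494499]] 157.3499753838666 74.69450386962018
lever [[-65.61798842  34.17870474]] 152.48616412935237 73.98583824828354
scene: red spool [[ 540.45057266 -225.51552948   50.        ]] blue [[ 650.79616776 -206.57338458   50.        ]] pin [[ 457.65061032 -226.4879362    16.        ]] tape [[431.38257424 227.48238554  15.        ]]
```

Units first: shifts go in shares of 250 mm and turns go in shares of pi rad. So 160 mm / 250 = 0.64, -150 mm / 250 = -0.6.

Emit:
jog_arm(ticks="0 0 0 -0.16 -0.04 0.08 0\n0 0 0 -0.32 -0.08 0.16 0\n0 0 0 -0.48 -0.12 0.24 0\n0 0 0 -0.6 -0.152 0.36 0\n0 0 0 -0.6 -0.152 0.48 0\n0 0 0 -0.6 -0.152 0.58 0\n0 0 0 -0.6 -0.152 0.64 0\n0 0 0 -0.6 -0.152 0.64 0")

```text
t: 1.0
ee_pos: [585.0, -149.2, 59.8]
tool_rot: [0.707, 0.707, -0.001, -0.002]
ft_force: [0.2, 0.6, -1.0]
opening: 0.354
gripper_force: 0.0
```

```bash
python3 - <<'E'
from h import *
cv2.imwrite("pics/s1.png",np.vstack([optics.camera("scene")[120:300,150:400],optics.camera("side")[150:280,130:380]]).repeat(2,0).repeat(2,1)[:600,:,::-1])
o=arm.observe();print(o["t"],o["ee_pos"],o["opening"])
E
```

```text
1.1 [ 587.50571449 -149.8700847    63.14453006] 0.2658143227705609
```

View pics/s1.png

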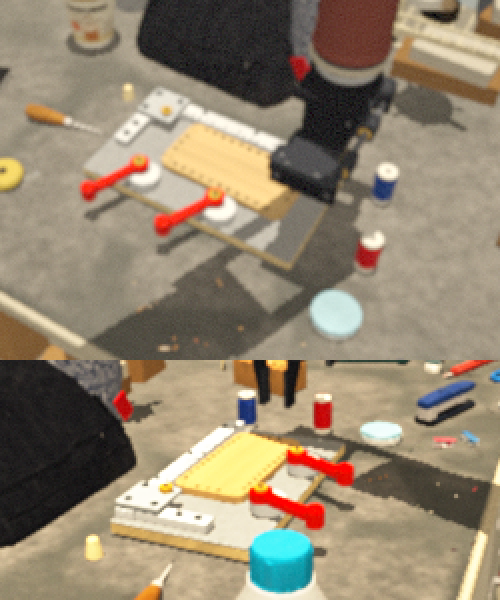

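Gripper is just right of the board's right end, clear of spools, lever and bag. Going down behind the right end.

Scaled: 40 mm / 250 = 0.16, 36 mm / 250 = 0.144.

Emit:
jog_arm(ticks="0 0 0 0 0 0 0\n0 0 0 0 0 0 0\n0 0 0 0 0 0.08 0\n0 0 0 0 0 0.144 0\n0 0 0 0 0 0.16 0\n0 0 0 0.02 0 0.16 0\n0 0 0 0.04 0 0.16 0\n0 0 0 0.06 0 0.16 0")

```text
t: 1.9
ee_pos: [587.6, -134.7, 23.4]
tool_rot: [0.707, 0.707, 0.0, 0.001]
ft_force: [-0.6, 0.1, 1.1]
opening: 0.006
gripper_force: 0.0
```

```bash
python3 - <<'E'
from h import *
o=arm.observe();print(o["t"],o["ee_pos"],o["ft_force"])
E
```

```text
1.9 [ 587.64020547 -134.66336874   23.37664596] [-0.60847452  0.09771823  1.10153654]
```

Scaled: 46 mm / 250 = 0.184, 44 mm / 250 = 0.176.

Emit:
jog_arm(ticks="0 0 0 0.02 0 0 0\n0 0 0 0.04 0 0 0\n0 0 0 0.06 0 0 0\n0 0 0 0.08 0 0 0\n0 0 0 0.1 0 0 0\n0 0 0 0.12 0 0 0\n0 0 0 0.14 0 0 0\n0 0 0 0.16 0 0 0\n0 0 0 0.176 0 0 0\n0 0 0 0.184 0 0 0")

```text
t: 2.9
ee_pos: [587.0, -88.5, 22.5]
tool_rot: [0.707, 0.707, -0.0, -0.0]
ft_force: [0.5, -2.5, 2.6]
opening: 0.006
gripper_force: 1.0
```

```bash
python3 - <<'E'
from h import *
o=arm.observe();im=optics.camera("wrist")
print(o["t"],o["ee_pos"],o["ft_force"])
cv2.imwrite("pics/w2.png",im[:,:,::-1])
E
```

```text
2.9 [586.9752651  -88.52547934  22.50852607] [ 0.54149853 -2.51605974  2.58605405]
```

View pics/w2.png

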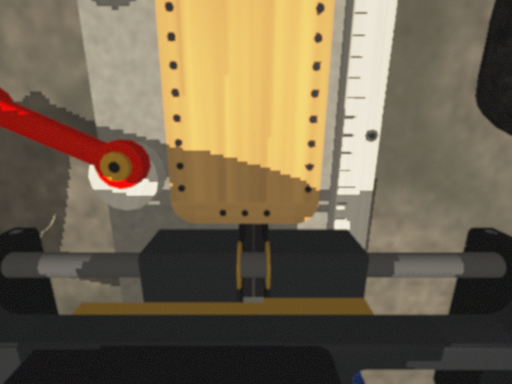

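The board is moving ahead of the fingertip, still slightly skewed, with lever untouched. Continuing slowly to the stop.

Scaled: 9 mm / 250 = 0.036, 8 mm / 250 = 0.032.

Emit:
jog_arm(ticks="0 0 0 0.012 0 0 0\n0 0 0 0.024 0 0 0\n0 0 0 0.032 0 0 0\n0 0 0 0.036 0 0 0\n0 0 0 0.036 0 0 0")

```text
t: 3.45
ee_pos: [586.9, -79.7, 22.4]
tool_rot: [0.707, 0.707, 0.0, -0.0]
ft_force: [0.8, -0.7, -0.3]
opening: 0.005
gripper_force: 0.1
```

```bash
python3 - <<'E'
from h import *
o=arm.observe();im=optics.camera("side")
print(o["t"],o["ee_pos"],o["ft_force"])
E
```

```text
3.45 [586.854607   -79.65817549  22.40046509] [ 0.78420352 -0.72210887 -0.28829514]
```

Scaled: 3 mm / 250 = 0.012, 2 mm / 250 = 0.008.

Emit:
jog_arm(ticks="0 0 0 0.004 0 0 0\n0 0 0 0.008 0 0 0\n0 0 0 0.012 0 0 0")

```text
t: 3.8
ee_pos: [586.8, -76.9, 22.4]
tool_rot: [0.707, 0.707, -0.0, -0.0]
ft_force: [0.1, -0.7, -0.6]
opening: 0.004
gripper_force: 0.4
```

Emit:
jog_arm(ticks="0 0 0 0.004 0 0 0\n0 0 0 0.008 0 0 0")

```text
t: 4.0
ee_pos: [586.9, -74.9, 22.4]
tool_rot: [0.707, 0.707, -0.0, -0.0]
ft_force: [-0.3, -1.6, -0.5]
opening: 0.006
gripper_force: 0.4
```

Emit:
jog_arm(ticks="0 0 0 0.004 0 0 0\n0 0 0 0.008 0 0 0")

```text
t: 4.2
ee_pos: [586.9, -74.1, 22.6]
tool_rot: [0.707, 0.707, -0.001, 0.001]
ft_force: [-1.2, -7.5, -1.4]
opening: 0.006
gripper_force: 4.0
```

Scaled: 1 mm / 250 = 0.004, 0.5 mm / 250 = 0.002.

Emit:
jog_arm(ticks="0 0 0 0.002 0 0 0\n0 0 0 0.004 0 0 0\n0 0 0 0.004 0 0 0")

```text
t: 4.5
ee_pos: [587.0, -74.1, 22.7]
tool_rot: [0.707, 0.707, -0.001, 0.001]
ft_force: [-1.5, -8.9, -1.3]
opening: 0.008
gripper_force: 4.4
```

Emit:
jog_arm(ticks="0 0 0 0.002 0 0 0\n0 0 0 0.004 0 0 0\n0 0 0 0.004 0 0 0")

```text
t: 4.8
ee_pos: [587.0, -74.0, 22.8]
tool_rot: [0.707, 0.707, -0.002, 0.002]
ft_force: [-1.9, -11.7, -0.9]
opening: 0.003
gripper_force: 5.9
```

```bash
python3 - <<'E'
from h import *
cv2.imwrite("pics/s3.png",np.hstack([cv2.resize(optics.camera("scene")[150:260,180:340],(480,330)),cv2.resize(optics.camera("side")[170:255,170:320],(320,181)).repeat(2,0)[:330]])[:,:,::-1])
E
```

```text
(no output)
```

View pics/s3.png

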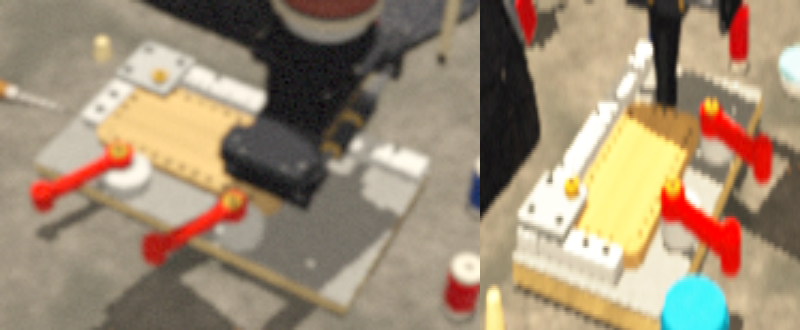

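The board's left end sits against the stop, with 12 N of push and no more travel. Both levers are still open. Now computing the lever paths.

Scaled: -100 mm / 250 = -0.4, 80.5 mm / 250 = 0.322.

```bash
cat > path.py <<'E'
import numpy as np,sys
def path(P,a,r=48,h=(10,9.5),extra=0):
    t=np.radians(a); u=np.array([np.cos(t),np.sin(t)]); n=np.array([np.sin(t),-np.cos(t)])
    return np.array(P)+r*u+(6.5+h[0]*abs(n[0])+h[1]*abs(n[1])+extra)*n
if __name__=="__main__":
    P=(517,float(sys.argv[1])); s=np.array([float(v) for v in sys.argv[2:4]])
    for a in [int(sys.argv[4]),*range(160,285,8),276,280]:
        d=path(P,a)-s; print(a,"dx %.1f dy %.1f"%(d[1],d[0]))
E
```

Emit:
jog_arm(ticks="0 0 0 -0.032 0 0 0\n0 0 0 -0.04 0 -0.08 0\n0 0 0 -0.04 0 -0.2 0\n0 0 0 0.08 -0.16 -0.2 0\n0 0 0 0.24 -0.32 -0.2 0\n0 0 0 0.322 -0.4 -0.2 0\n0 0 0 0.322 -0.4 -0.16 0\n0 0 0 0.322 -0.4 -0.08 0\n0 0 0 0.322 -0.4 -0.032 0\n0 0 0 0.322 -0.4 -0.032 0")

```text
t: 5.9
ee_pos: [485.6, 9.5, 28.6]
tool_rot: [0.707, 0.707, -0.001, -0.002]
ft_force: [-0.5, -0.3, -0.2]
opening: 0.006
gripper_force: 0.0
```

```bash
python3 path.py -40 487 9.5 152
```

```text
152 dx -9.7 dy -3.2
160 dx -15.4 dy -8.7
168 dx -22.0 dy -13.2
176 dx -29.5 dy -16.7
184 dx -36.2 dy -19.0
192 dx -42.0 dy -20.7
200 dx -48.2 dy -21.6
208 dx -54.7 dy -21.6
216 dx -61.5 dy -20.6
224 dx -68.3 dy -18.6
232 dx -74.9 dy -15.5
240 dx -81.1 dy -11.2
248 dx -86.8 dy -5.9
256 dx -91.6 dy 0.4
264 dx -95.4 dy 7.6
272 dx -98.1 dy 14.9
280 dx -99.9 dy 20.6
276 dx -99.1 dy 17.7
280 dx -99.9 dy 20.6
```

Go to 208 in first call.

Scaled: -55 mm / 250 = -0.22, -48 mm / 250 = -0.192.

Emit:
jog_arm(ticks="0 0 0 -0.02 -0.008 0 0\n0 0 0 -0.04 -0.012 0 0\n0 0 0 -0.06 -0.036 0 0\n0 0 0 -0.088 -0.052 0 0\n0 0 0 -0.116 -0.068 0 0\n0 0 0 -0.144 -0.076 0 0\n0 0 0 -0.168 -0.084 0 0\n0 0 0 -0.192 -0.088 0 0\n0 0 0 -0.22 -0.088 0 0\n0 0 0 -0.22 -0.088 0 0")

```text
t: 6.9
ee_pos: [464.4, -46.4, 30.2]
tool_rot: [0.707, 0.707, -0.001, -0.0]
ft_force: [0.3, 0.3, -0.8]
opening: 0.003
gripper_force: 0.3
```

```bash
python3 - <<'E'
from h import *
im=optics.camera("scene"); cv2.imwrite("pics/s4.png",cv2.resize(im[150:270,160:340],(720,480))[:,:,::-1])
E
```

```text
(no output)
```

View pics/s4.png

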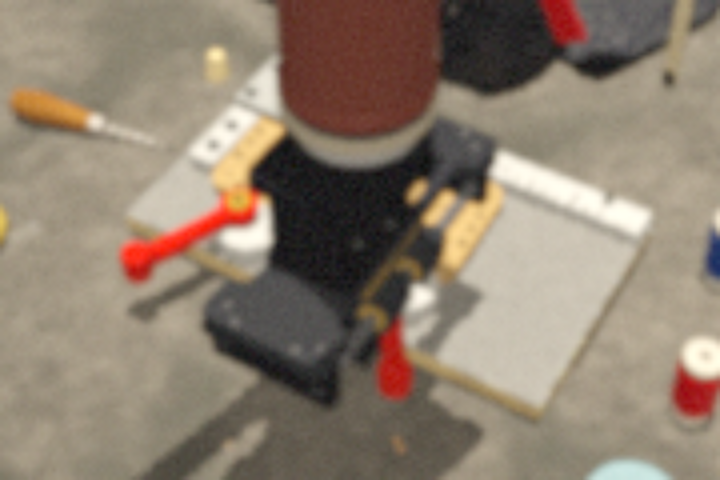

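The right lever is turning with the finger, about 208° now, and the left lever is untouched. Continuing.

Scaled: -40 mm / 250 = -0.16, -6.5 mm / 250 = -0.026.

Emit:
jog_arm(ticks="0 0 0 -0.026 0.006 0 0\n0 0 0 -0.052 0.014 0 0\n0 0 0 -0.08 0.026 0 0\n0 0 0 -0.104 0.044 0 0\n0 0 0 -0.128 0.064 0 0\n0 0 0 -0.14 0.076 0 0\n0 0 0 -0.148 0.088 0 0\n0 0 0 -0.156 0.104 0 0\n0 0 0 -0.16 0.12 0 0")

```text
t: 7.85
ee_pos: [491.8, -84.5, 29.5]
tool_rot: [0.707, 0.707, -0.002, -0.004]
ft_force: [-14.9, 6.6, 9.5]
opening: 0.007
gripper_force: 6.9
```

Emit:
jog_arm(ticks="0 0 0 -0.004 0.008 0 0\n0 0 0 -0.008 0.016 0 0\n0 0 0 -0.012 0.028 0 0\n0 0 0 -0.012 0.028 0 0")

```text
t: 8.25
ee_pos: [498.4, -87.0, 29.0]
tool_rot: [0.707, 0.707, -0.002, -0.004]
ft_force: [-9.9, 7.8, 5.7]
opening: 0.003
gripper_force: 5.5
```

Scaled: 4 mm / 250 = 0.016, 2 mm / 250 = 0.008.

Emit:
jog_arm(ticks="0 0 0 -0.002 0.008 0 0\n0 0 0 -0.004 0.016 0 0\n0 0 0 -0.004 0.016 0 0")

```text
t: 8.55
ee_pos: [501.4, -87.7, 28.8]
tool_rot: [0.707, 0.707, -0.002, -0.005]
ft_force: [-14.3, 7.2, 6.9]
opening: 0.006
gripper_force: 6.7
```

Emit:
jog_arm(ticks="0 0 0 0 0.008 0 0\n0 0 0 0 0.016 0 0\n0 0 0 0 0.016 0 0")

```text
t: 8.85
ee_pos: [504.1, -88.2, 28.5]
tool_rot: [0.707, 0.707, -0.004, -0.006]
ft_force: [-17.3, 4.2, 9.5]
opening: 0.007
gripper_force: 8.7
```

Emit:
jog_arm(ticks="0 0 0 0 0.008 0 0\n0 0 0 0 0.016 0 0\n0 0 0 0 0.016 0 0")

```text
t: 9.15
ee_pos: [504.6, -88.2, 28.3]
tool_rot: [0.706, 0.708, -0.006, -0.009]
ft_force: [-31.3, 4.0, 23.3]
opening: 0.008
gripper_force: 16.1
```

Scaled: 205.5 mm / 250 = 0.822, 170 mm / 250 = 0.68.

Emit:
jog_arm(ticks="0 0 0 0 -0.04 0 0\n0 0 0 0 -0.08 0 0\n0 0 0 0 -0.112 0 0\n0 0 0 0 -0.12 -0.06 0\n0 0 0 0 -0.12 -0.18 0\n0 0 0 0.16 -0.12 -0.2 0\n0 0 0 0.32 -0.12 -0.2 0\n0 0 0 0.5 -0.12 -0.2 0\n0 0 0 0.68 -0.12 -0.2 0\n0 0 0 0.822 -0.12 -0.2 0")

```text
t: 10.15
ee_pos: [484.5, 117.9, 81.3]
tool_rot: [0.707, 0.707, 0.001, 0.001]
ft_force: [0.8, -0.1, 0.5]
opening: 0.009
gripper_force: 0.0
```

```bash
python3 - <<'E'
from h import *
im=optics.camera("scene"); cv2.imwrite("pics/s5.png",np.vstack([cv2.resize(im[150:270,160:340],(450,300)),cv2.resize(optics.camera("side")[160:260,160:310],(450,300))])[:,:,::-1])
E
python3 path.py 70.5 484 116 157
```

```text
157 dx -9.1 dy -3.7
160 dx -11.4 dy -5.7
168 dx -18.0 dy -10.2
176 dx -25.5 dy -13.7
184 dx -32.2 dy -16.0
192 dx -38.0 dy -17.7
200 dx -44.2 dy -18.6
208 dx -50.7 dy -18.6
216 dx -57.5 dy -17.6
224 dx -64.3 dy -15.6
232 dx -70.9 dy -12.5
240 dx -77.1 dy -8.2
248 dx -82.8 dy -2.9
256 dx -87.6 dy 3.4
264 dx -91.4 dy 10.6
272 dx -94.1 dy 17.9
280 dx -95.9 dy 23.6
276 dx -95.1 dy 20.7
280 dx -95.9 dy 23.6
```

View pics/s5.png

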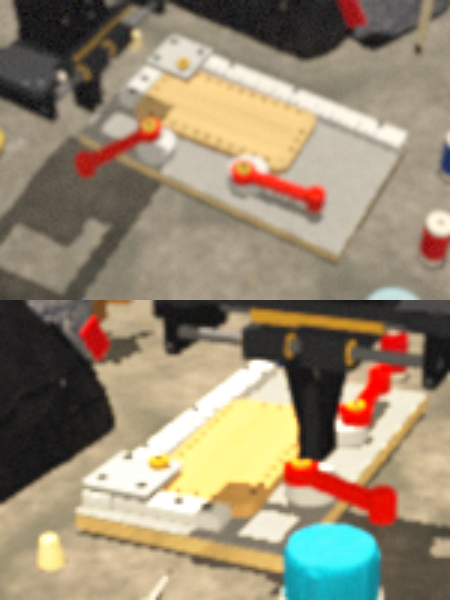

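The right lever is fully closed along the near edge and the board is against the stop and near the fence. The left lever is still open, with the finger above it on its left side. Lowering and sweeping it.

Scaled: 50 mm / 250 = 0.2, 46 mm / 250 = 0.184.

Emit:
jog_arm(ticks="0 0 0 0 0 0.04 0\n0 0 0 0 0 0.12 0\n0 0 0 0 0 0.184 0\n0 0 0 0 0 0.2 0\n0 0 0 0 0 0.2 0")

```text
t: 10.75
ee_pos: [483.3, 114.8, 29.5]
tool_rot: [0.708, 0.707, -0.001, -0.001]
ft_force: [0.9, -0.1, -0.1]
opening: 0.009
gripper_force: 0.0
```

Emit:
jog_arm(ticks="0 0 0 -0.02 -0.008 0 0\n0 0 0 -0.044 -0.024 0 0\n0 0 0 -0.072 -0.04 0 0\n0 0 0 -0.1 -0.056 0 0\n0 0 0 -0.128 -0.064 0 0\n0 0 0 -0.152 -0.072 0 0\n0 0 0 -0.176 -0.076 0 0\n0 0 0 -0.204 -0.076 0 0\n0 0 0 -0.204 -0.076 0 0")

```text
t: 11.65
ee_pos: [464.8, 65.3, 30.5]
tool_rot: [0.707, 0.707, 0.001, -0.001]
ft_force: [1.3, 5.3, 0.9]
opening: 0.006
gripper_force: 2.2
```

Scaled: -40 mm / 250 = -0.16, -39 mm / 250 = -0.156.

Emit:
jog_arm(ticks="0 0 0 -0.026 0.006 0 0\n0 0 0 -0.052 0.014 0 0\n0 0 0 -0.08 0.026 0 0\n0 0 0 -0.104 0.044 0 0\n0 0 0 -0.128 0.064 0 0\n0 0 0 -0.14 0.076 0 0\n0 0 0 -0.148 0.088 0 0\n0 0 0 -0.156 0.104 0 0\n0 0 0 -0.16 0.12 0 0")

```text
t: 12.55
ee_pos: [492.2, 25.1, 29.2]
tool_rot: [0.707, 0.707, -0.002, -0.003]
ft_force: [-5.8, 3.5, 2.1]
opening: 0.002
gripper_force: 2.7
```

Emit:
jog_arm(ticks="0 0 0 -0.004 0.008 0 0\n0 0 0 -0.008 0.016 0 0\n0 0 0 -0.012 0.028 0 0\n0 0 0 -0.012 0.028 0 0")

```text
t: 12.95
ee_pos: [499.1, 22.2, 29.0]
tool_rot: [0.707, 0.707, -0.002, -0.003]
ft_force: [-3.8, 2.9, -0.0]
opening: 0.003
gripper_force: 1.8
```

Scaled: 4 mm / 250 = 0.016, 2 mm / 250 = 0.008.

Emit:
jog_arm(ticks="0 0 0 -0.002 0.008 0 0\n0 0 0 -0.004 0.016 0 0\n0 0 0 -0.004 0.016 0 0")

```text
t: 13.25
ee_pos: [502.2, 21.5, 28.9]
tool_rot: [0.707, 0.707, -0.002, -0.003]
ft_force: [-6.7, 4.3, 2.8]
opening: 0.003
gripper_force: 3.3
```

Emit:
jog_arm(ticks="0 0 0 0 0.008 0 0\n0 0 0 0 0.016 0 0\n0 0 0 0 0.016 0 0")

```text
t: 13.55
ee_pos: [505.1, 21.2, 28.7]
tool_rot: [0.707, 0.707, -0.004, -0.004]
ft_force: [-10.3, 2.0, 6.2]
opening: 0.005
gripper_force: 5.2
```

Emit:
jog_arm(ticks="0 0 0 0 0.008 0 0\n0 0 0 0 0.016 0 0\n0 0 0 0 0.016 0 0")

```text
t: 13.85
ee_pos: [505.4, 21.2, 28.3]
tool_rot: [0.707, 0.708, -0.007, -0.007]
ft_force: [-23.7, 1.0, 17.8]
opening: 0.012
gripper_force: 12.1
```

Scaled: -200 mm / 250 = -0.8, -100 mm / 250 = -0.4.

Emit:
jog_arm(ticks="0 0 0 0 -0.04 0 0\n0 0 0 0 -0.08 0 0\n0 0 0 0 -0.12 0 0\n0 0 0 0 -0.12 -0.08 0\n0 0 0 0 -0.12 -0.24 0\n0 0 0 -0.08 0 -0.4 0\n0 0 0 -0.2 0.16 -0.6 0\n0 0 0 -0.3 0.28 -0.76 0\n0 0 0 -0.32 0.34 -0.8 0\n0 0 0 -0.32 0.34 -0.8 0")

```text
t: 14.85
ee_pos: [604.3, -62.5, 236.9]
tool_rot: [0.708, 0.706, 0.003, 0.005]
ft_force: [0.8, 0.3, 0.5]
opening: 0.008
gripper_force: 0.0
```

```bash
python3 - <<'E'
from h import *
import time
o=arm.observe(); C=cam("wrist",o); im=optics.camera("wrist")
print(o["ee_pos"],o["ft_force"])
x=im[0:260,80:320]; cv2.imwrite("pics/w6.png",cv2.resize(x,None,fx=2.3,fy=2.3,interpolation=cv2.INTER_CUBIC)[:,:,::-1])
E
```

```text
[604.28847129 -62.50392595 236.86700096] [0.75381457 0.31257864 0.46726354]
```

View pics/w6.png

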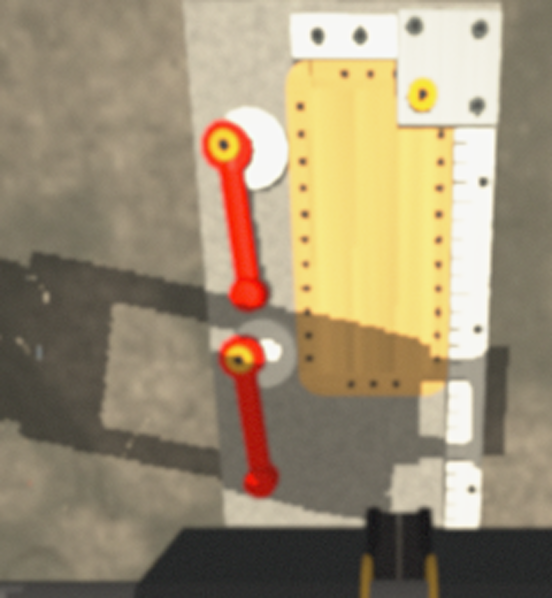

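Both levers are closed and parallel, and the board is flush to stop and fence. Quick numeric check after settling.

Emit:
jog_arm(ticks="0 0 0 0 0 0 0\n0 0 0 0 0 0 0\n0 0 0 0 0 0 0")

```text
t: 15.2
ee_pos: [597.5, -58.2, 228.9]
tool_rot: [0.707, 0.707, -0.001, -0.001]
ft_force: [-0.9, 0.6, 0.1]
opening: 0.001
gripper_force: 0.0
```

```bash
python3 - <<'E'
from h import *
o=arm.observe(); C=cam("wrist",o); im=optics.camera("wrist")
Y=[c for c,a,p in blobs(im,[18,140,90],[35,255,255],(150,30,210,180),10)]
reds=[(c,p) for c,a,p in blobs(im,[0,180,60],[6,255,255],(150,30,220,230),100)]
for c,p in reds:
    v=cv2.fitLine(cast(C,p,46)[:,:2].astype(np.float32),2,0,.01,.01).ravel()[:2]; print("lever deg",c.round(),np.degrees(np.arctan2(v[1],v[0]))%180+180)
cv2.imwrite("pics/w7.png",cv2.resize(im[20:200,195:300],None,fx=3.3,fy=3.3,interpolation=cv2.INTER_CUBIC)[:,:,::-1])
E
```

```text
lever deg [191. 102.] 273.60397
lever deg [196. 188.] 273.56207
```

View pics/w7.png

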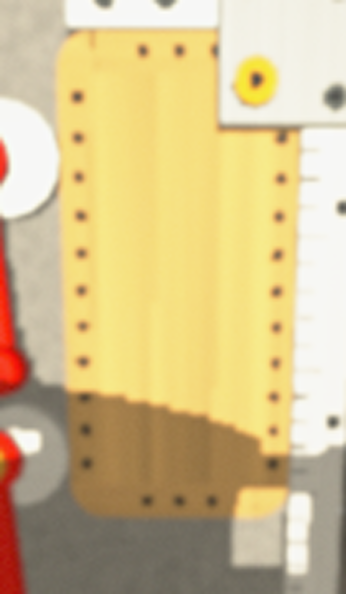

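The board is flush along the fence and against the stop. Both levers are at 273.6°, which is their end stop once the jig's slight turn is allowed for.

```bash
python3 -c "
from station import arm, optics, close_job
print(close_job())"
```

```text
the job is handed in; nothing more can be done
None
```

I pushed the bag base against the end stop, then closed the right lever and the left lever fully. In the last pictures it lies flush along the fence, and I handed in the job at about 15 s with the arm clear of everything.

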